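# Nest the emptied parts pots by colour, widest first

## Task

The job is finished and the parts pots are empty: nest them for storage, the red set first and then the blue. For each set leave the wide dish where it stands, stand the large pot of the same colour upright in it and let go, and only then stand the small pot of that colour upright inside the large pot. Knock nothing over and leave the tools lying as they are.

Things in the scene. Friction and masses are not known exactly. Their poses are not given: they have to be found in the camera images.
- red_dish: Low, wide, open-topped round red plastic dish with a weighted bottom (0.9 kg): outer diameter 96, height 35, wall 4, floor 4 thick (inner diameter 88). Stands loose on the bench and stays where it is. Origin: centre of its underside; z up along its axis. Its yaw means nothing.
- red_large_pot: Open-topped round red plastic pot, the middle size of its set: straight-sided, outer diameter 66, height 60, wall 4, floor 4 thick (inner diameter 58), about 0.09 kg, upright on the bench. Grip from above across its outside near the rim. Standing in its dish it sticks out 29 above the dish's rim. Origin: centre of its underside; z up along its axis. Its yaw means nothing.
- red_small_pot: Open-topped slim round red plastic pot, the narrowest but tallest of its set: straight-sided, outer diameter 38, height 84, wall 4, floor 4 thick, about 0.06 kg, upright on the bench. Grip from above across its outside near the rim. Standing in its large pot it sticks out 28 above that pot's rim. Origin: centre of its underside; z up along its axis. Its yaw means nothing.
- blue_dish: Low, wide, open-topped round blue plastic dish with a weighted bottom (0.9 kg): outer diameter 96, height 35, wall 4, floor 4 thick (inner diameter 88). Stands loose on the bench and stays where it is. Origin: centre of its underside; z up along its axis. Its yaw means nothing.
- blue_large_pot: Open-topped round blue plastic pot, the middle size of its set: straight-sided, outer diameter 66, height 60, wall 4, floor 4 thick (inner diameter 58), about 0.09 kg, upright on the bench. Grip from above across its outside near the rim. Standing in its dish it sticks out 29 above the dish's rim. Origin: centre of its underside; z up along its axis. Its yaw means nothing.
- blue_small_pot: Open-topped slim round blue plastic pot, the narrowest but tallest of its set: straight-sided, outer diameter 38, height 84, wall 4, floor 4 thick, about 0.06 kg, upright on the bench. Grip from above across its outside near the rim. Standing in its large pot it sticks out 28 above that pot's rim. Origin: centre of its underside; z up along its axis. Its yaw means nothing.
- screwdriver_yellow: Screwdriver with a yellow handle, 28 x 180 x 29, behind the vice. Lies flat on the bench beside the work; leave it alone. Origin: centre of its underside.
- screwdriver_red: Screwdriver with a red handle, 28 x 210 x 30, left of the vice. Lies flat on the bench beside the work; leave it alone. Origin: centre of its underside.
- wrench_12: The smaller of two steel combination wrenches, 31 x 185 x 8. Lies flat on the bench beside the work; leave it alone. Origin: centre of its underside.

How it is judged:
By the outcome, as a careful person would: the job done as asked, in the order asked, and still so for the second after the job is handed in, with the robot touching nothing.
It also fails if it takes over 102 s, if anything falls off the work surface, if the arm or the gripper's body presses on something with over 40 N, if the wrist force passes 120 N, or if a joint passes its speed limit or range.

## Robot

A 7-joint arm with a two-finger parallel gripper is mounted at the origin on a cart in front of the work surface, level with it; the furniture and walls round the work are solid. World frame = base frame: x ahead of the robot, y to its left, z up, the work surface at z = 0. Lengths are in m, angles in rad, forces in N, time in s.
With the tool pointing down it reaches from about 0.425 to 0.925 m from the base axis. Payload 6.8 kg.
Tool frame: the origin (TCP) lies at the very end of the fingers, on their centre line; the grasp point (between the pads) lies bot.tcp_to_grasp behind it (bot.tcp_to_grasp is the distance from the TCP to the grasp point, in m); z points along the fingers, y is the line along which they close (so a half turn about z gives the same grasp; the last joint's range is limited). The gripper opens to 85 mm and grips with 20 to 120 N. Pads are 22 mm wide; open, the fingers measure 114 mm over their backs; the gripper's body (76 mm by 85 mm) begins 54 mm behind the grasp point. The pads swing forward as they close: fully open they stand 13 mm farther back than shut.
Start: joints at [-1.42, 0.477, 0.022, 1.555, -0.011, 1.109, -0.083], TCP at [0.173, 0.653, 0.201] pointing down, gripper open.
Joint ranges: [-2.96, 2.96], [-0.34, 2.1], [-1.41, 1.46], [0.24, 2.44], [-1.37, 4.51], [0.17, 1.92], [-2.96, 2.96]. Speed limits (rad/s): [2.39, 2.39, 3.14, 3.14, 3.14, 3.14, 3.14].

## Interface

Orientations are given as a unit quaternion [w, x, y, z].
In Python, from station import bot gives the robot as it stands.
- The arm moves only by the tool servo_tool, never from a script. Its argument "motion" is a list that holds one entry, the list of rows, each a list of 7 numbers: the shift along the tool's x, y, z in m, then the turn, a rotation vector about the tool's x, y, z in units of 5 degrees (1.0 is 5 degrees), then the opening, from 0 (shut) to 1 (fully open). A call has 1 to 20 rows; each row is the pose to reach, as a shift and turn from the pose commanded when the call began, along the tool's axes at that moment; what a row does not reach only later rows make up. A row lasts 1/12 s, in which the tool goes at most 41.7 mm and 7.16 degrees, less where a joint would pass 70% of its speed; a pose out of reach is approached as far as the arm can. A call with a gripper value outside its range is refused whole. The fingers move at their own pace and stop on an object; "grip_force" is the grip in N (left out, the last holds). Time passes only in rows, so rows that repeat a pose let the fingers close. It gives the time, the measured TCP pose, the force, the opening and the grip force at its end, in the units of the state.
- bot.get_obs(): the state, without advancing time (a new reading comes with each control period).
- bot.read_camera(name): name is "scene" or "top" or "wrist"; returns a dict with "img" (384x512x3 uint8, red, green, blue), "K" (3x3 intrinsics, pixels), "pose" (4x4, takes a point from camera to world coordinates). Camera axes: x right, y down, z forward; pixel columns grow to the right and rows downward; lengths in m; the calibration is good to about 2 mm. A picture is of the moment at which its call begins. There is no depth.
- bot.hand_in(): hands the job in; it is judged then, once.
The state is a dict: "t": time; "q": joint angles; "joint_vel": joint speeds; "joint_torque": joint torques, N m; "eef_pos": TCP position; "tool_rot": TCP orientation; "contact_force": force on the tool from outside, world axes, zero at the start; "torque": the same for the moment, N m; "gripper_width": opening from 0.0 (shut) to 1.0 (fully open); "grasp_force": force on a finger pad.
Only numpy, scipy, OpenCV 4.12 (cv2) and the standard library are available. Lean on these libraries where they do the work, as an engineer would, in place of code of your own. Each camera call takes 0.05 s, during which the arm holds its last target. There are 200 camera calls.

## Working session

There is one attempt and no reset: what is moved stays moved. The work goes in short steps, Python scripts to look and compute and a tool call to move; the robot and the scene stay as the last step left them, time stands still between calls to the robot, and variables do not carry over. Pictures are saved under pics/ and viewed, at most 14 in all, crops included, and the job is handed in when it is done.

Besides the shell and the picture viewer there is one more tool, called after "Emit:" by a JSON object that holds its "name" and its "arguments". servo_tool: Moves the arm, as the interface text tells. Its arguments: {"type":"object","properties":{"motion":{"type":"array"},"grip_force":{"type":"number"}},"required":["motion"]}

```bash
mkdir -p pics; python3 - <<'E'
from station import bot
import cv2,numpy as np
np.set_printoptions(precision=4,suppress=True)
o=bot.get_obs();print(o,bot.tcp_to_grasp)
for n in("top","scene"):
    c=bot.read_camera(n);np.savez(f"pics/{n}.npz",**c);print(n,c["K"],c["pose"])
    cv2.imwrite(f"pics/{n}1.png",cv2.resize(c["img"][:,:,::-1],(800,600),interpolation=cv2.INTER_CUBIC))
E
```

```text
{'t': 0.0, 'q': array([-1.4201,  0.4778,  0.0224,  1.5565, -0.0115,  1.1093, -0.0831]), 'joint_vel': array([ 0.0001,  0.0013,  0.0002,  0.0002, -0.0009, -0.0004,  0.0002]), 'joint_torque': array([  0.0003, -59.6439,   1.6077, -28.1213,   0.0124,   0.0091,
         0.    ]), 'eef_pos': array([0.1726, 0.6519, 0.2004]), 'tool_rot': array([-0.    ,  0.129 ,  0.9916, -0.0009]), 'contact_force': array([-0.4417, -0.3266,  0.0122]), 'torque': array([ 0.0033,  0.0225, -0.026 ]), 'grasp_force': 0.0, 'gripper_width': 0.9989129820613081} 0.0187
top [[352.6984   0.     254.6186]
 [  0.     352.6984 196.9888]
 [  0.       0.       1.    ]] [[-0.0219 -0.9991  0.0369  0.4773]
 [-0.9997  0.0223  0.0113 -0.1896]
 [-0.0121 -0.0366 -0.9993  1.0474]
 [ 0.      0.      0.      1.    ]]
scene [[380.2705   0.     250.29  ]
 [  0.     380.2705 189.0707]
 [  0.       0.       1.    ]] [[ 0.5633 -0.6059  0.5618 -0.0001]
 [-0.8262 -0.4074  0.3891 -0.5557]
 [-0.0069 -0.6833 -0.7301  0.7332]
 [ 0.      0.      0.      1.    ]]
```

View pics/top1.png

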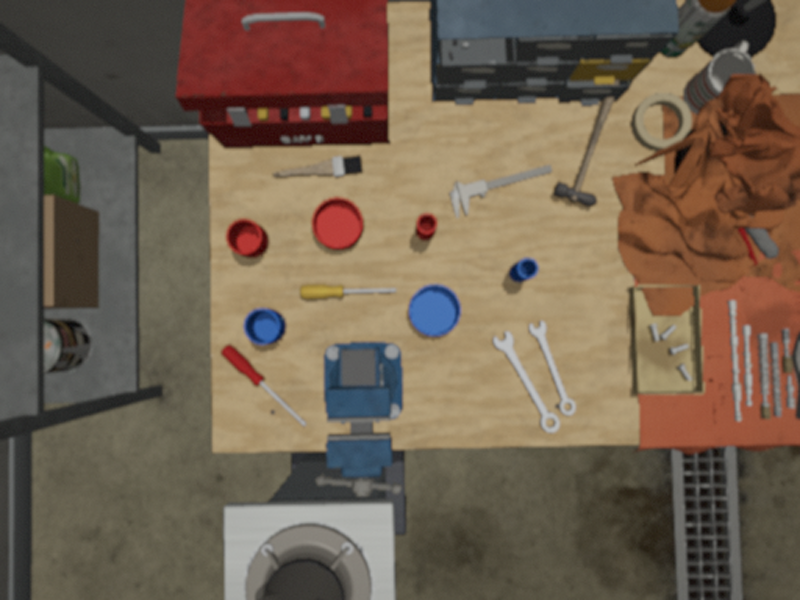

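View pics/scene1.png

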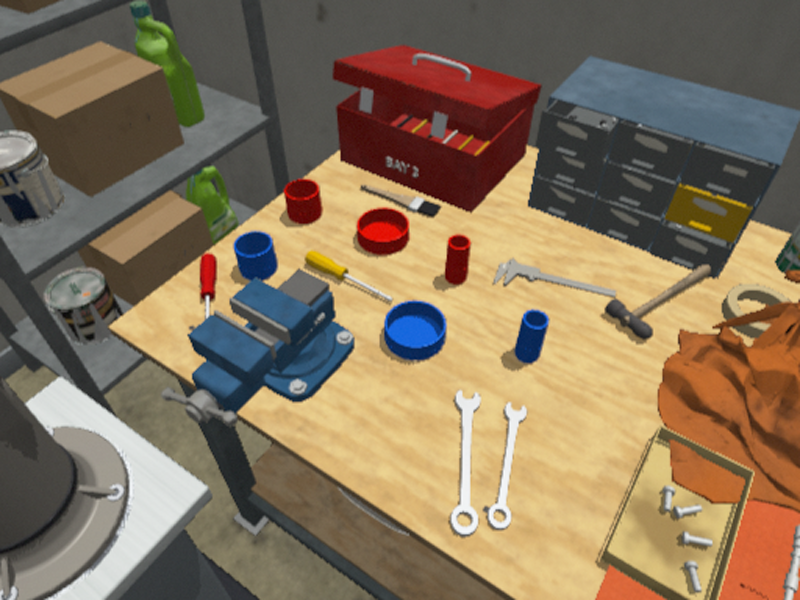

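The top view (800-wide) shows the red large pot at (247,238), red dish (338,224), red small pot (426,227), blue large pot (265,327), blue dish (434,311) and blue small pot (524,270). The scene view shows all six upright and unobstructed. A shelf stands left of the bench, close to the start pose.

```bash
cat > h.py <<'E'
import numpy as np,cv2
from scipy.optimize import least_squares
from scipy.spatial.transform import Rotation as R
np.set_printoptions(precision=4,suppress=True)
D={'dish':(.048,.035),'large':(.033,.060),'small':(.019,.084)}
A=np.linspace(0,2*np.pi,60)
def proj(c,P):
    T=np.linalg.inv(c["pose"]);p=(P@T[:3,:3].T+T[:3,3])@c["K"].T
    return p[:,:2]/p[:,2:]
def hull(c,xy,kind,z0=0):
    r,h=D[kind];P=np.vstack([np.c_[xy[0]+r*np.cos(A),xy[1]+r*np.sin(A),0*A+z] for z in(z0,z0+h)])
    return cv2.convexHull(proj(c,P).astype(np.float32))
def cen(p): m=cv2.moments(p);return np.array([m['m10'],m['m01']])/m['m00'],m['m00']
def mask(c,col):
    i=cv2.cvtColor(c["img"],cv2.COLOR_RGB2HSV);H,S,V=cv2.split(i)
    m=((H<6)|(H>174))if col=='red' else((H>104)&(H<125))
    return (m&(S>165)&(V>50)).astype(np.uint8)
def locate(c,col,kind,seed,z0=0):
    n,l,s,ce=cv2.connectedComponentsWithStats(mask(c,col))
    k=min(range(1,n),key=lambda j:np.hypot(*(ce[j]-seed))+(1e3 if s[j,4]<60 else 0))
    cnt,_=cv2.findContours((l==k).astype(np.uint8),0,1);hc=cv2.convexHull(max(cnt,key=len))
    f=np.zeros(l.shape,np.uint8);cv2.fillPoly(f,[hc],1);m=cv2.moments(f,True);t=np.array([m['m10'],m['m01']])/m['m00']
    x=least_squares(lambda x:cen(hull(c,x,kind,z0))[0]-t,[.6,-.1],x_scale=.01,diff_step=1e-3).x
    return x,m['m00'],cen(hull(c,x,kind,z0))[1]
def delta(o,target):   # world pos -> tool shift
    q=o['tool_rot'];r=R.from_quat(q[[1,2,3,0]]);return r.inv().apply(np.array(target)-o['eef_pos'])
E
python3 - <<'E'
from h import *
S={'red large':((247,238),(303,201)),'red dish':((338,224),(383,231)),'red small':((426,227),(457,260)),'blue large':((265,327),(256,256)),'blue dish':((434,311),(415,330)),'blue small':((524,270),(531,337))}
C=[np.load(f"pics/{n}.npz") for n in("top","scene")]
for k,s in S.items():
    a,b=k.split()
    for c,x in zip(C,s): print(k,*locate(c,a,b,np.array(x)*.64))
c=C[0]
# straight edges: z=0 table / tool corners
def gp(u,v,z=0):
    d=c["pose"][:3,:3]@np.linalg.inv(c["K"])@[u*.64,v*.64,1];o=c["pose"][:3,3];return o+d*(z-o[2])/d[2]
print(gp(210,250),gp(325,345,.1),gp(403,345,.1),gp(205,140))
E
```

```text
red large [0.6509 0.0996] 460.0 555.3571621170267
red large [0.6514 0.0992] 566.0 600.5531814298593
red dish [ 0.6759 -0.0673] 805.0 917.5833717707428
red dish [ 0.677  -0.0679] 816.0 884.499577239505
red small [ 0.6616 -0.232 ] 148.0 210.95722351921722
red small [ 0.6617 -0.2323] 412.0 450.6187334295828
blue large [0.487  0.0688] 392.0 529.4615142415278
blue large [0.4875 0.068 ] 664.0 732.9247515029274
blue dish [ 0.5252 -0.2584] 310.0 884.8084439870436
blue dish [ 0.5108 -0.245 ] 1193.0 1290.5684520164505
blue small [ 0.5781 -0.4069] 136.0 233.8466899965424
blue small [ 0.5789 -0.4065] 495.0 556.625796898501
[0.6348 0.1799 0.    ] [ 0.4511 -0.0523  0.1   ] [ 0.4482 -0.1863  0.1   ] [0.8485 0.1876 0.    ]
```

Emit:
{"name": "servo_tool", "arguments": {"motion": [[[-0.029,-0.199,-0.05,0,0,0,1],[-0.029,-0.199,-0.05,0,0,0,1],[-0.029,-0.199,-0.05,0,0,0,1],[-0.029,-0.199,-0.05,0,0,0,1],[-0.029,-0.199,-0.05,0,0,0,1],[-0.029,-0.199,-0.05,0,0,0,1],[-0.297,-0.234,-0.05,0,0,0,1],[-0.297,-0.234,-0.05,0,0,0,1],[-0.297,-0.234,-0.05,0,0,0,1],[-0.297,-0.234,-0.05,0,0,0,1],[-0.297,-0.234,-0.05,0,0,0,1],[-0.297,-0.234,-0.05,0,0,0,1],[-0.297,-0.234,-0.05,0,0,0,1],[-0.297,-0.234,-0.05,0,0,0,1],[-0.297,-0.234,-0.05,0,0,0,1]]]}}

```text
t: 1.35
eef_pos: [0.4007, 0.3493, 0.2509]
tool_rot: [-0.0, 0.131, 0.991, -0.0]
contact_force: [-0.7, -1.0, 0.6]
gripper_width: 1.004
grasp_force: 0.0
```

```bash
cat >> h.py <<'E'
def go(target):
    from station import bot
    o=bot.get_obs();r=R.from_quat(o['tool_rot'][[1,2,3,0]])
    print('t %.2f'%o['t'],o['eef_pos'],'zaxis',r.as_matrix()[:,2],'yaxis',r.as_matrix()[:,1],'q',o['q'],'F',o['contact_force'],o['gripper_width'],o['grasp_force'])
    print('shift',delta(o,target))
E
python3 -c "
from h import *
go([.651,.0994,.15])"
```

```text
t 1.35 [0.4007 0.3493 0.2509] zaxis [-0.0006 -0.0009 -1.    ] yaxis [ 0.2588  0.9659 -0.001 ] q [-1.0463  0.1927  0.2461  1.8508 -0.052   1.1054  0.5278] F [-0.6807 -1.0377  0.6184] 1.0038629674326298 0.0
shift [-0.3065 -0.1765  0.101 ]
```

Emit:
{"name": "servo_tool", "arguments": {"motion": [[[-0.306,-0.177,0.101,0,0,0,1],[-0.306,-0.177,0.101,0,0,0,1],[-0.306,-0.177,0.101,0,0,0,1],[-0.306,-0.177,0.101,0,0,0,1],[-0.306,-0.177,0.101,0,0,0,1],[-0.306,-0.177,0.101,0,0,0,1],[-0.306,-0.177,0.101,0,0,0,1],[-0.306,-0.177,0.101,0,0,0,1],[-0.306,-0.177,0.101,0,0,0,1],[-0.306,-0.177,0.101,0,0,0,1],[-0.306,-0.177,0.101,0,0,0,1],[-0.306,-0.177,0.101,0,0,0,1],[-0.306,-0.177,0.101,0,0,0,1]]]}}

```text
t: 2.43
eef_pos: [0.6495, 0.1038, 0.1505]
tool_rot: [-0.0, 0.127, 0.992, 0.001]
contact_force: [-0.7, 0.9, -0.6]
gripper_width: 0.999
grasp_force: 0.0
```

```bash
python3 - <<'E'
from h import *
from station import bot
go([.651,.0994,.036])
c=bot.read_camera("wrist");np.savez("pics/w.npz",**c)
im=c["img"][:,:,::-1].copy();P=np.array([[.651+.033*np.cos(a),.0994+.033*np.sin(a),.06] for a in A])
cv2.polylines(im,[np.int32(proj(c,P))],True,(0,255,0));cv2.imwrite("pics/w1.png",im)
E
```

```text
t 2.43 [0.6495 0.1038 0.1505] zaxis [-0.0006  0.0017 -1.    ] yaxis [0.2526 0.9676 0.0015] q [-0.5071  0.5152  0.3586  1.6671 -0.2094  0.9973  1.2384] F [-0.7308  0.8656 -0.6337] 0.998504566655044 0.0
shift [-0.0027 -0.0041  0.1145]
```

View pics/w1.png

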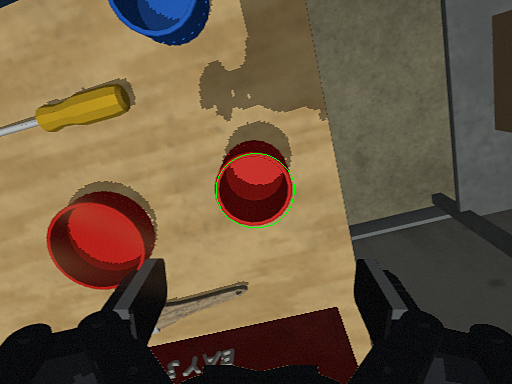

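The wrist view shows the predicted rim circle lying on the red large pot's rim, centred at (255,189). I'll descend and grip.

Emit:
{"name": "servo_tool", "arguments": {"motion": [[[0,0,0.03,0,0,0,1],[0,0,0.06,0,0,0,1],[0,0,0.085,0,0,0,1],[0,0,0.1,0,0,0,1],[0,0,0.114,0,0,0,1],[0,0,0.114,0,0,0,1],[0,0,0.114,0,0,0,1],[0,0,0.114,0,0,0,0.5],[0,0,0.114,0,0,0,0.5],[0,0,0.114,0,0,0,0.5],[0,0,0.114,0,0,0,0.5],[0,0,0.114,0,0,0,0.5],[0,0,0.114,0,0,0,0.5],[0,0,0.114,0,0,0,0.5],[0,0,0.114,0,0,0,0.5]]], "grip_force": 30}}

```text
t: 3.73
eef_pos: [0.6505, 0.1009, 0.0364]
tool_rot: [-0.0, 0.129, 0.992, 0.0]
contact_force: [-0.3, -0.2, -0.0]
gripper_width: 0.497
grasp_force: 0.0
```

```bash
python3 -c "
from h import *
go([.6765,-.0676,.12])"
```

```text
t 3.73 [0.6505 0.1009 0.0364] zaxis [-0.  0. -1.] yaxis [ 0.256   0.9667 -0.    ] q [-0.469   0.6506  0.3126  1.7369 -0.2638  0.7955  1.2816] F [-0.2966 -0.2038 -0.0159] 0.4966558648156936 0.0
shift [-0.0683 -0.1562 -0.0836]
```

The gripper closed to 0.5 with no force, which shouldn't happen around a 66 mm pot, so I'll look.

```bash
python3 - <<'E'
from station import bot
import cv2,numpy as np
a=bot.read_camera("wrist");b=bot.read_camera("scene")
x=cv2.resize(a["img"],(400,300));y=cv2.resize(b["img"][40:220,100:340],(400,300),interpolation=2)
cv2.imwrite("pics/c1.png",np.hstack([x,y])[:,:,::-1])
E
```

```text
(no output)
```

View pics/c1.png

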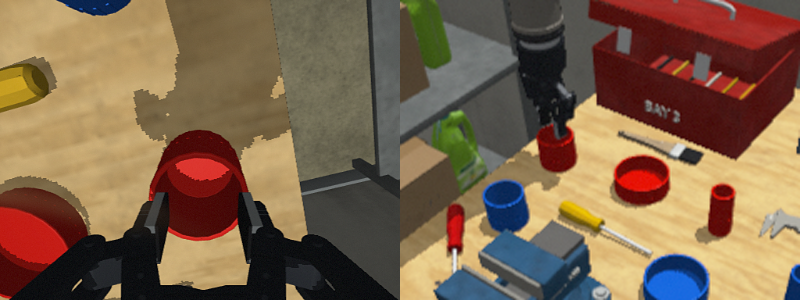

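The wrist view shows the fingers at roughly (163,215) and (247,215), either side of the upright pot's rim (edges at 150 and 247). The opening scale may not be linear, so I'll command it further shut.

Emit:
{"name": "servo_tool", "arguments": {"motion": [[[0,0,0,0,0,0,0.3],[0,0,0,0,0,0,0.3],[0,0,0,0,0,0,0.3],[0,0,0,0,0,0,0.3]]], "grip_force": 30}}

```text
t: 4.17
eef_pos: [0.6505, 0.1009, 0.0364]
tool_rot: [0.0, 0.129, 0.992, 0.0]
contact_force: [0.2, -0.4, 0.3]
gripper_width: 0.3
grasp_force: 0.0
```

```bash
python3 - <<'E'
from h import *
from station import bot
go([.6765,-.0676,.12])
c=bot.read_camera("wrist")
y=np.array([.256,.967,0]);t=np.array([.6505,.1005,.0364])
print(proj(c,np.array([t+y*s*.033+[0,0,dz] for dz in(0,.02)for s in(-1,1)])))
im=c["img"][:,:,::-1].copy()
cv2.imwrite("pics/c2.png",cv2.resize(im[150:,100:412],None,fx=2.5,fy=2.5,interpolation=2))
E
```

```text
t 4.17 [0.6505 0.1009 0.0364] zaxis [ 0.  0. -1.] yaxis [0.256  0.9667 0.    ] q [-0.469   0.6506  0.3126  1.7369 -0.2639  0.7955  1.2815] F [ 0.2223 -0.3608  0.256 ] 0.3004467672589889 0.0
shift [-0.0683 -0.1562 -0.0836]
[[202.6272 236.7911]
 [316.04   236.9601]
 [196.2615 253.6544]
 [322.1173 253.8518]]
```

View pics/c2.png

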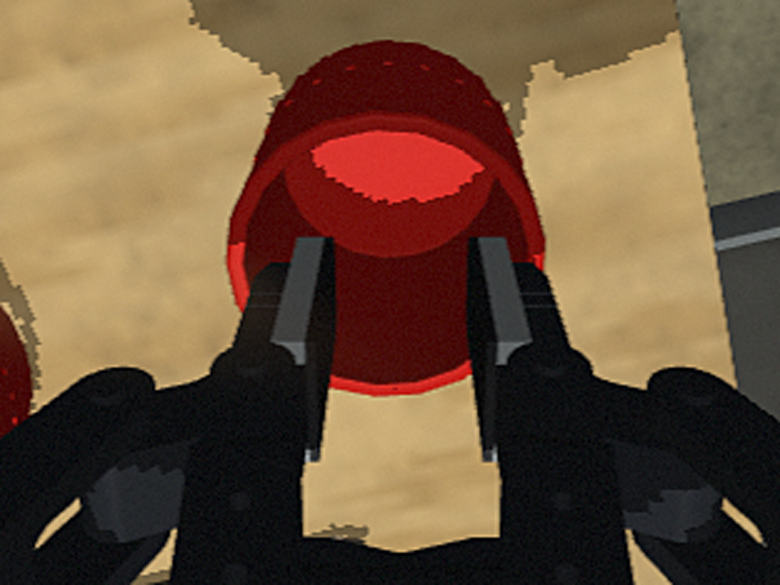

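The crop shows the fingers over the pot's mouth, with tip faces at about (305,290) and (495,290), and the pot is unmoved. The tips look roughly 30 mm higher than the reported TCP. I'll raise the tool and check that against the scene camera.

Emit:
{"name": "servo_tool", "arguments": {"motion": [[[0,0,-0.03,0,0,0,0.3],[0,0,-0.06,0,0,0,0.3],[0,0,-0.08,0,0,0,0.3],[0,0,-0.08,0,0,0,0.3],[0,0,-0.08,0,0,0,0.3]]]}}

```text
t: 4.63
eef_pos: [0.6514, 0.101, 0.1178]
tool_rot: [0.001, 0.129, 0.992, 0.001]
contact_force: [-0.3, 0.7, -0.2]
gripper_width: 0.3
grasp_force: 0.0
```

```bash
python3 - <<'E'
from h import *
from station import bot
o=bot.get_obs();t=o['eef_pos'];print(t)
ims=[]
for n in("scene","wrist"):
    c=bot.read_camera(n);im=c["img"][:,:,::-1].copy()
    u=proj(c,np.array([t,t+[0,0,.02],t+[0,0,.04]]));u0=u[0]
    s=6 if n=="scene" else 2
    w,h=400//s,420//s
    x0=int(np.clip(u0[0]-w/2,0,512-w));y0=int(np.clip(u0[1]-h/2,0,384-h))
    k=cv2.resize(im[y0:y0+h,x0:x0+w],(400,420),interpolation=2)
    for p,col in zip(u,((0,255,0),(0,255,255),(255,255,0))): cv2.circle(k,tuple(np.int32(((p-[x0,y0])+.5)*s)),3,col,-1)
    ims.append(k)
    print(n,x0,y0,s,u,c["pose"][:3,3])
cv2.imwrite("pics/c3.png",np.hstack(ims))
E
```

```text
[0.6514 0.101  0.1178]
scene 156 68 6 [[189.4509 103.2001]
 [188.56    97.0928]
 [187.6441  90.8142]] [-0.0001 -0.5557  0.7332]
wrist 160 134 2 [[260.4319 239.3476]
 [260.4193 256.6024]
 [260.4035 278.1382]] [0.5685 0.1229 0.29  ]
```

View pics/c3.png

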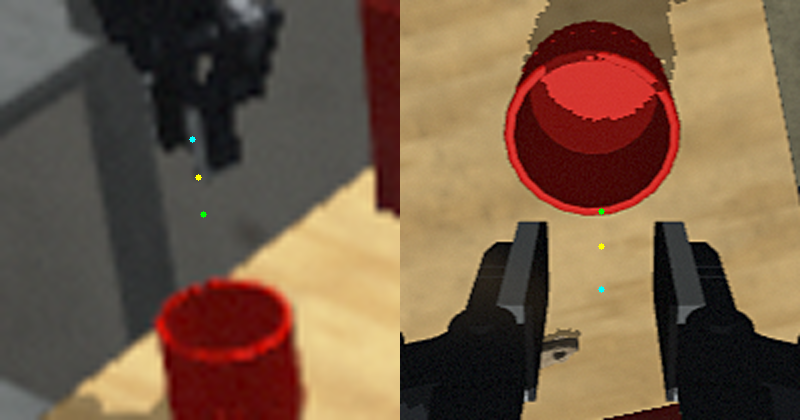

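In the scene crop the fingertips sit at about (197,159), between the TCP+20 mm and TCP+40 mm marks. The wrist view agrees, with the tip faces at row ~262. So the real fingertips end about 28 mm above the reported TCP, and I'll work 28 mm lower.

Emit:
{"name": "servo_tool", "arguments": {"motion": [[[0,0,0,0,0,0,1],[0,0,0,0,0,0,1],[0,0,0,0,0,0,1],[0,0,0,0,0,0,1],[0,0,0,0,0,0,1],[0,0,0.03,0,0,0,1],[0,0,0.055,0,0,0,1],[0,0,0.075,0,0,0,1],[0,0,0.09,0,0,0,1],[0,0,0.1,0,0,0,1],[0,0,0.108,0,0,0,1],[0,0,0.108,0,0,0,1],[0,0,0.108,0,0,0,1],[0,0,0.108,0,0,0,0.5],[0,0,0.108,0,0,0,0.5],[0,0,0.108,0,0,0,0.5],[0,0,0.108,0,0,0,0.5],[0,0,0.108,0,0,0,0.5],[0,0,0.108,0,0,0,0.5],[0,0,0.108,0,0,0,0.5]]], "grip_force": 30}}

```text
t: 6.4
eef_pos: [0.6514, 0.1006, 0.0102]
tool_rot: [0.001, 0.129, 0.992, 0.0]
contact_force: [-0.9, -1.2, 5.3]
gripper_width: 0.751
grasp_force: 32.4
```

```bash
python3 -c "
from h import *
go([.6765,-.0676,.008])"
```

```text
t 6.40 [0.6514 0.1006 0.0102] zaxis [ 0.002   0.0004 -1.    ] yaxis [0.2564 0.9666 0.0009] q [-0.4593  0.686   0.3002  1.7455 -0.2782  0.7499  1.2929] F [-0.9494 -1.193   5.3019] 0.7509483141862087 32.44146253913641
shift [-0.0674 -0.1562  0.0022]
```

Emit:
{"name": "servo_tool", "arguments": {"motion": [[[0,0,-0.01,0,0,0,0.5],[0,0,-0.025,0,0,0,0.5],[0,0,-0.045,0,0,0,0.5],[0,0,-0.07,0,0,0,0.5],[-0.009,-0.02,-0.07,0,0,0,0.5],[-0.019,-0.044,-0.07,0,0,0,0.5],[-0.029,-0.068,-0.07,0,0,0,0.5],[-0.039,-0.092,-0.07,0,0,0,0.5],[-0.049,-0.116,-0.07,0,0,0,0.5],[-0.059,-0.139,-0.07,0,0,0,0.5],[-0.065,-0.152,-0.07,0,0,0,0.5],[-0.067,-0.156,-0.07,0,0,0,0.5],[-0.067,-0.156,-0.07,0,0,0,0.5],[-0.067,-0.156,-0.07,0,0,0,0.5],[-0.067,-0.156,-0.07,0,0,0,0.5]]]}}

```text
t: 7.65
eef_pos: [0.6753, -0.0642, 0.0783]
tool_rot: [-0.0, 0.128, 0.992, 0.001]
contact_force: [-0.2, 0.0, -0.8]
gripper_width: 0.747
grasp_force: 33.5
```

```bash
python3 - <<'E'
from h import *
from station import bot
go([.6765,-.0676,.014])
c=bot.read_camera("wrist");im=c["img"][:,:,::-1].copy()
for z,r,k in((.035,.048,(0,255,0)),(.129,.033,(255,255,0))):
    P=np.array([[.6765+r*np.cos(a),-.0676+r*np.sin(a),z] for a in A]);cv2.polylines(im,[np.int32(proj(c,P))],True,k)
cv2.imwrite("pics/w2.png",im)
E
```

```text
t 7.65 [ 0.6753 -0.0642  0.0783] zaxis [-0.0004  0.0016 -1.    ] yaxis [0.2532 0.9674 0.0014] q [-0.2284  0.628   0.3369  1.6639 -0.254   0.8934  1.5241] F [-0.189   0.0213 -0.8011] 0.7473842948542384 33.487191908061504
shift [-0.0021 -0.0031  0.0643]
```

View pics/w2.png

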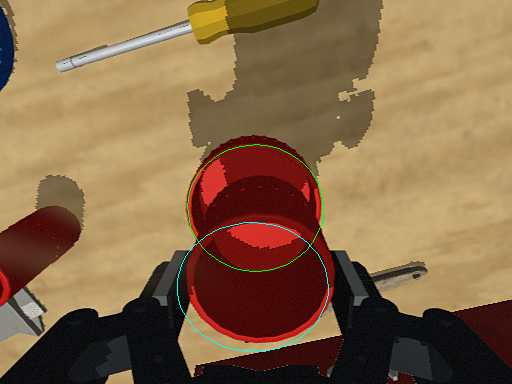

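The pot is held, with its rim at about (259,280). It is within 3 mm of the wanted spot over the dish, whose rim matches the green circle at (255,208). I'll lower it and release.

Emit:
{"name": "servo_tool", "arguments": {"motion": [[[0,0,0.01,0,0,0,0.5],[0,0,0.03,0,0,0,0.5],[0,0,0.045,0,0,0,0.5],[0,0,0.055,0,0,0,0.5],[0,0,0.06,0,0,0,0.5],[0,0,0.064,0,0,0,0.5],[0,0,0.064,0,0,0,0.5],[0,0,0.064,0,0,0,0.5]]]}}

```text
t: 8.37
eef_pos: [0.6759, -0.0671, 0.0148]
tool_rot: [0.001, 0.129, 0.992, 0.0]
contact_force: [-0.1, 0.3, -0.8]
gripper_width: 0.743
grasp_force: 33.5
```

```bash
python3 -c "
from h import *
go([.6765,-.0676,.014])"
```

```text
t 8.37 [ 0.6759 -0.0671  0.0148] zaxis [ 0.0011 -0.     -1.    ] yaxis [0.256  0.9667 0.0002] q [-0.2054  0.7073  0.3092  1.6907 -0.2831  0.7867  1.5471] F [-0.0849  0.2519 -0.7982] 0.7425430195740759 33.4998027049005
shift [-0.0007 -0.0003  0.0008]
```

Emit:
{"name": "servo_tool", "arguments": {"motion": [[[0,0,0.001,0,0,0,0.5],[0,0,0.002,0,0,0,0.5],[0,0,0.002,0,0,0,0.5],[0,0,0.002,0,0,0,0.85],[0,0,0.002,0,0,0,1],[0,0,0.002,0,0,0,1],[0,0,0.002,0,0,0,1],[0,0,0.002,0,0,0,1],[0,0,-0.01,0,0,0,1],[0,0,-0.03,0,0,0,1],[0,0,-0.06,0,0,0,1],[0,0,-0.09,0,0,0,1],[0,0,-0.11,0,0,0,1],[0,0,-0.11,0,0,0,1],[0,0,-0.11,0,0,0,1]]]}}

```text
t: 9.62
eef_pos: [0.6765, -0.0672, 0.1267]
tool_rot: [0.002, 0.129, 0.992, 0.0]
contact_force: [-1.1, 0.3, -0.8]
gripper_width: 1.0
grasp_force: 0.0
```

```bash
python3 - <<'E'
from h import *
from station import bot
go([.6616,-.2322,.12])
c=bot.read_camera("wrist");im=c["img"][:,:,::-1].copy()
for z,r,k in((.035,.048,(0,255,0)),(.064,.033,(255,255,0))):
    P=np.array([[.6765+r*np.cos(a),-.0676+r*np.sin(a),z] for a in A]);cv2.polylines(im,[np.int32(proj(c,P))],True,k)
P=np.array([[.6616+.019*np.cos(a),-.2322+.019*np.sin(a),.084] for a in A]);cv2.polylines(im,[np.int32(proj(c,P))],True,(0,255,0))
cv2.imwrite("pics/w3.png",im)
E
```

```text
t 9.62 [ 0.6765 -0.0672  0.1267] zaxis [ 0.0036  0.0001 -1.    ] yaxis [0.256  0.9667 0.001 ] q [-0.2405  0.5743  0.3595  1.6325 -0.2336  0.9736  1.5094] F [-1.0739  0.2708 -0.7728] 1.0003550151979026 0.0
shift [-0.0279 -0.1633  0.0067]
```

View pics/w3.png

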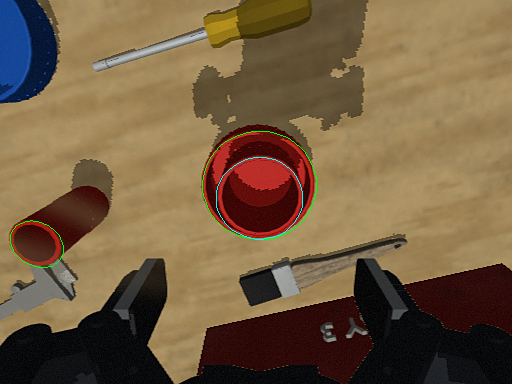

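The large pot stands upright and centred in the dish; its rim at (259,198) matches the predicted circle. The red small pot's rim is at (36,243), also where predicted. Next is the small pot.

Emit:
{"name": "servo_tool", "arguments": {"motion": [[[-0.028,-0.163,0,0,0,0,1],[-0.028,-0.163,0,0,0,0,1],[-0.028,-0.163,0,0,0,0,1],[-0.028,-0.163,0,0,0,0,1],[-0.028,-0.163,0,0,0,0,1],[-0.028,-0.163,0,0,0,0,1],[-0.028,-0.163,0,0,0,0,1],[-0.028,-0.163,0,0,0,0,1],[-0.028,-0.163,0.03,0,0,0,1],[-0.028,-0.163,0.06,0,0,0,1],[-0.028,-0.163,0.08,0,0,0,1],[-0.028,-0.163,0.092,0,0,0,1],[-0.028,-0.163,0.092,0,0,0,1],[-0.028,-0.163,0.092,0,0,0,0.7],[-0.028,-0.163,0.092,0,0,0,0.2],[-0.028,-0.163,0.092,0,0,0,0.2],[-0.028,-0.163,0.092,0,0,0,0.2],[-0.028,-0.163,0.092,0,0,0,0.2],[-0.028,-0.163,0.092,0,0,0,0.2],[-0.028,-0.163,0.092,0,0,0,0.2]]], "grip_force": 25}}

```text
t: 11.33
eef_pos: [0.6617, -0.2322, 0.034]
tool_rot: [0.001, 0.129, 0.992, -0.0]
contact_force: [-0.0, -0.5, 5.7]
gripper_width: 0.404
grasp_force: 25.0
```

Emit:
{"name": "servo_tool", "arguments": {"motion": [[[0,0,0,0,0,0,0.2],[0,0,0,0,0,0,0.2],[0,0,0,0,0,0,0.2]]]}}

```text
t: 11.58
eef_pos: [0.6618, -0.2322, 0.034]
tool_rot: [0.001, 0.129, 0.992, -0.0]
contact_force: [-0.2, 0.0, 7.1]
gripper_width: 0.406
grasp_force: 25.0
```

```bash
python3 -c "
from h import *
go([.6765,-.0676,.034])"
```

```text
t 11.58 [ 0.6618 -0.2322  0.034 ] zaxis [ 0.0025 -0.0004 -1.    ] yaxis [0.2562 0.9666 0.0003] q [ 0.0276  0.7144  0.3307  1.6264 -0.2884  0.8467  1.7867] F [-0.1527  0.0437  7.0767] 0.4062911071574039 24.9900595319923
shift [ 0.0279  0.1629 -0.    ]
```

Emit:
{"name": "servo_tool", "arguments": {"motion": [[[0,0,-0.01,0,0,0,0.2],[0,0,-0.03,0,0,0,0.2],[0,0,-0.06,0,0,0,0.2],[0,0,-0.09,0,0,0,0.2],[0,0,-0.1,0,0,0,0.2],[0.003,0.015,-0.1,0,0,0,0.2],[0.008,0.042,-0.1,0,0,0,0.2],[0.013,0.072,-0.1,0,0,0,0.2],[0.018,0.102,-0.1,0,0,0,0.2],[0.023,0.132,-0.1,0,0,0,0.2],[0.027,0.153,-0.1,0,0,0,0.2],[0.028,0.163,-0.1,0,0,0,0.2],[0.028,0.163,-0.1,0,0,0,0.2],[0.028,0.163,-0.1,0,0,0,0.2],[0.028,0.163,-0.1,0,0,0,0.2],[0.028,0.163,-0.1,0,0,0,0.2]]]}}

```text
t: 12.92
eef_pos: [0.6748, -0.0699, 0.1323]
tool_rot: [-0.0, 0.131, 0.991, -0.001]
contact_force: [0.7, -0.5, 0.2]
gripper_width: 0.406
grasp_force: 25.3
```

```bash
python3 - <<'E'
from h import *
from station import bot
go([.6765,-.0676,.043])
c=bot.read_camera("wrist");im=c["img"][:,:,::-1].copy()
for z,r,k in((.064,.033,(255,255,0)),(.184,.019,(0,255,0))):
    P=np.array([[.6765+r*np.cos(a),-.0676+r*np.sin(a),z] for a in A]);cv2.polylines(im,[np.int32(proj(c,P))],True,k)
cv2.imwrite("pics/w4.png",im)
E
```

```text
t 12.92 [ 0.6748 -0.0699  0.1323] zaxis [-0.0003 -0.0013 -1.    ] yaxis [ 0.2592  0.9658 -0.0014] q [-0.2404  0.5688  0.364   1.6284 -0.2302  0.9873  1.5073] F [ 0.7448 -0.5304  0.1919] 0.4055417230991322 25.291651164880022
shift [-0.001   0.0028  0.0893]
```

View pics/w4.png

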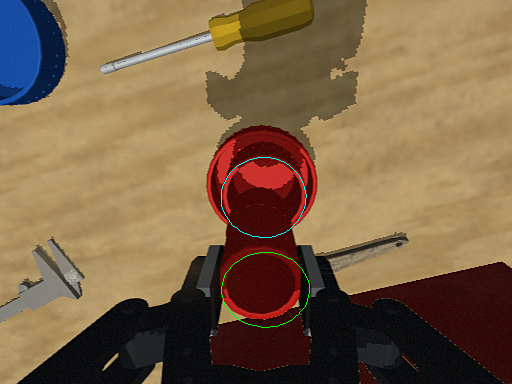

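The small pot hangs upright with its rim at about (261,283). It is within ~3 mm of centred above the large pot's mouth at (263,197). I'll lower it.

Emit:
{"name": "servo_tool", "arguments": {"motion": [[[0,0,0,0,0,0,0.2],[0,0,0.01,0,0,0,0.2],[0,0,0.03,0,0,0,0.2],[0,0,0.05,0,0,0,0.2],[0,0,0.07,0,0,0,0.2],[0,0,0.08,0,0,0,0.2],[0,0,0.085,0,0,0,0.2],[0,0,0.088,0,0,0,0.2],[0,0,0.09,0,0,0,0.2],[0,0,0.09,0,0,0,0.2],[0,0,0.09,0,0,0,0.2]]]}}

```text
t: 13.88
eef_pos: [0.676, -0.0672, 0.0433]
tool_rot: [0.001, 0.129, 0.992, 0.0]
contact_force: [0.0, 0.3, -0.8]
gripper_width: 0.4
grasp_force: 25.3
```

```bash
python3 -c "
from h import *
go([.6765,-.0676,.042])"
```

```text
t 13.88 [ 0.676  -0.0672  0.0433] zaxis [ 0.0016 -0.     -1.    ] yaxis [0.256  0.9667 0.0004] q [-0.2158  0.6711  0.3243  1.6804 -0.2712  0.8329  1.5382] F [ 0.0372  0.298  -0.7617] 0.3999574557337164 25.29278041329235
shift [-0.0006 -0.0003  0.0013]
```

Emit:
{"name": "servo_tool", "arguments": {"motion": [[[0,0,0.001,0,0,0,0.2],[0,0,0.002,0,0,0,0.2],[0,0,0.002,0,0,0,0.2],[0,0,0.002,0,0,0,0.55],[0,0,0.002,0,0,0,0.7],[0,0,0.002,0,0,0,0.7],[0,0,0.002,0,0,0,0.7],[0,0,-0.01,0,0,0,0.7],[0,0,-0.03,0,0,0,0.7],[0,0,-0.06,0,0,0,0.7],[0,0,-0.09,0,0,0,1],[0,0,-0.11,0,0,0,1],[0,0,-0.11,0,0,0,1],[0,0,-0.11,0,0,0,1]]]}}

```text
t: 15.05
eef_pos: [0.6764, -0.0672, 0.1547]
tool_rot: [0.002, 0.129, 0.992, 0.0]
contact_force: [0.4, 0.1, -0.9]
gripper_width: 0.999
grasp_force: 0.0
```

```bash
python3 - <<'E'
from h import *
from station import bot
go([.4873,.0684,.12])
c=bot.read_camera("wrist");im=c["img"][:,:,::-1].copy()
for z,r,k in((.064,.033,(255,255,0)),(.092,.019,(0,255,0))):
    P=np.array([[.6765+r*np.cos(a),-.0676+r*np.sin(a),z] for a in A]);cv2.polylines(im,[np.int32(proj(c,P))],True,k)
cv2.imwrite("pics/w5.png",im)
E
```

```text
t 15.05 [ 0.6764 -0.0672  0.1547] zaxis [ 0.0035  0.0001 -1.    ] yaxis [0.256  0.9667 0.001 ] q [-0.2484  0.5459  0.3709  1.6103 -0.2226  1.0237  1.5008] F [ 0.3947  0.0635 -0.9485] 0.9986036438567254 0.0
shift [0.2176 0.0827 0.034 ]
```

View pics/w5.png

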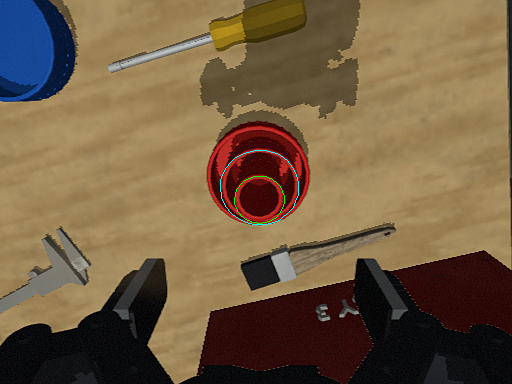

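The red set is nested and upright. The small pot's rim at (259,198) sits inside the large pot's, as predicted. Next is the blue set.

Emit:
{"name": "servo_tool", "arguments": {"motion": [[[0.218,0.083,0,0,0,0,1],[0.218,0.083,0,0,0,0,1],[0.218,0.083,0,0,0,0,1],[0.218,0.083,0,0,0,0,1],[0.218,0.083,0,0,0,0,1],[0.218,0.083,0,0,0,0,1],[0.218,0.083,0,0,0,0,1],[0.218,0.083,0,0,0,0,1],[0.218,0.083,0,0,0,0,1],[0.218,0.083,0,0,0,0,1],[0.218,0.083,0,0,0,0,1],[0.218,0.083,0,0,0,0,1]]]}}

```text
t: 16.1
eef_pos: [0.4864, 0.0681, 0.1522]
tool_rot: [-0.0, 0.13, 0.992, -0.0]
contact_force: [-0.4, -0.3, 0.1]
gripper_width: 0.999
grasp_force: 0.0
```

```bash
python3 - <<'E'
from h import *
from station import bot
go([.4873,.0684,.01])
c=bot.read_camera("wrist");im=c["img"][:,:,::-1].copy()
P=np.array([[.4873+.033*np.cos(a),.0684+.033*np.sin(a),.06] for a in A]);cv2.polylines(im,[np.int32(proj(c,P))],True,(0,255,0))
cv2.imwrite("pics/w6.png",im)
E
```

```text
t 16.10 [0.4864 0.0681 0.1522] zaxis [-0.0002 -0.0006 -1.    ] yaxis [ 0.2575  0.9663 -0.0006] q [-0.5718  0.2391  0.3555  2.0561 -0.108   0.864   1.1551] F [-0.3872 -0.3452  0.1336] 0.9994135936018712 0.0
shift [-0.0008  0.0006  0.1422]
```

View pics/w6.png

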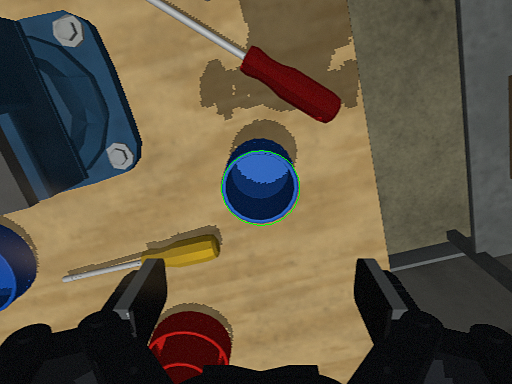

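The blue large pot's rim at (260,187) matches the prediction, with clear space for the fingers. I'll descend and grip.

Emit:
{"name": "servo_tool", "arguments": {"motion": [[[0,0,0.03,0,0,0,1],[0,0,0.065,0,0,0,1],[0,0,0.095,0,0,0,1],[0,0,0.12,0,0,0,1],[0,0,0.135,0,0,0,1],[0,0,0.142,0,0,0,1],[0,0,0.142,0,0,0,1],[0,0,0.142,0,0,0,1],[0,0,0.142,0,0,0,0.8],[0,0,0.142,0,0,0,0.5],[0,0,0.142,0,0,0,0.5],[0,0,0.142,0,0,0,0.5],[0,0,0.142,0,0,0,0.5],[0,0,0.142,0,0,0,0.5],[0,0,0.142,0,0,0,0.5],[0,0,0.142,0,0,0,0.5]]], "grip_force": 30}}

```text
t: 17.48
eef_pos: [0.4869, 0.0691, 0.0121]
tool_rot: [0.001, 0.129, 0.992, 0.001]
contact_force: [-2.2, -1.5, 8.4]
gripper_width: 0.749
grasp_force: 30.8
```

```bash
python3 -c "
from h import *
go([.58,-.06,.11]);go([.511,-.245,.11])"
```

```text
t 17.48 [0.4869 0.0691 0.0121] zaxis [ 0.0024  0.0009 -1.    ] yaxis [0.2558 0.9667 0.0015] q [-0.4891  0.4752  0.2725  2.1479 -0.2408  0.5439  1.2733] F [-2.2075 -1.5174  8.4318] 0.7491632222223389 30.83099327981472
shift [-0.1232 -0.1008 -0.0978]
t 17.48 [0.4869 0.0691 0.0121] zaxis [ 0.0024  0.0009 -1.    ] yaxis [0.2558 0.9667 0.0015] q [-0.4891  0.4752  0.2725  2.1479 -0.2408  0.5439  1.2733] F [-2.2075 -1.5174  8.4318] 0.7491632222223389 30.83099327981472
shift [-0.1039 -0.2973 -0.0981]
```

Emit:
{"name": "servo_tool", "arguments": {"motion": [[[0,0,-0.01,0,0,0,0.5],[0,0,-0.035,0,0,0,0.5],[0,0,-0.065,0,0,0,0.5],[0,0,-0.09,0,0,0,0.5],[-0.01,-0.008,-0.1,0,0,0,0.5],[-0.03,-0.025,-0.1,0,0,0,0.5],[-0.054,-0.045,-0.1,0,0,0,0.5],[-0.078,-0.065,-0.1,0,0,0,0.5],[-0.1,-0.085,-0.1,0,0,0,0.5],[-0.115,-0.105,-0.1,0,0,0,0.5],[-0.118,-0.132,-0.1,0,0,0,0.5],[-0.116,-0.162,-0.1,0,0,0,0.5],[-0.114,-0.192,-0.1,0,0,0,0.5],[-0.111,-0.222,-0.1,0,0,0,0.5],[-0.108,-0.252,-0.1,0,0,0,0.5],[-0.106,-0.278,-0.1,0,0,0,0.5],[-0.104,-0.292,-0.1,0,0,0,0.5],[-0.104,-0.297,-0.1,0,0,0,0.5],[-0.104,-0.297,-0.1,0,0,0,0.5],[-0.104,-0.297,-0.1,0,0,0,0.5]]]}}

```text
t: 19.15
eef_pos: [0.511, -0.2436, 0.1109]
tool_rot: [0.0, 0.129, 0.992, 0.0]
contact_force: [0.4, 0.0, -0.3]
gripper_width: 0.742
grasp_force: 33.6
```

```bash
python3 - <<'E'
from h import *
from station import bot
go([.511,-.245,.016])
c=bot.read_camera("wrist");im=c["img"][:,:,::-1].copy()
for z,r,k in((.035,.048,(0,255,0)),(.158,.033,(255,255,0))):
    P=np.array([[.511+r*np.cos(a),-.245+r*np.sin(a),z] for a in A]);cv2.polylines(im,[np.int32(proj(c,P))],True,k)
cv2.imwrite("pics/w7.png",im)
E
```

```text
t 19.15 [ 0.511  -0.2436  0.1109] zaxis [ 0.0009  0.0007 -1.    ] yaxis [0.2551 0.9669 0.0009] q [ 0.0178  0.4258  0.4064  1.9262 -0.2239  0.8327  1.8561] F [ 0.4035  0.0367 -0.3227] 0.7420599705123142 33.61856583505869
shift [-0.0003 -0.0014  0.0949]
```

View pics/w7.png

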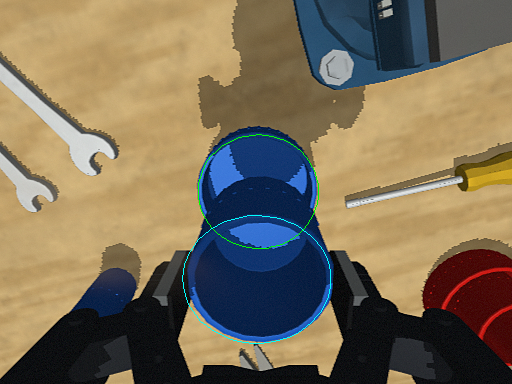

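The pot is held over the blue dish, and both rims match their predicted circles at (258,191) and (257,278). Lowering it.

Emit:
{"name": "servo_tool", "arguments": {"motion": [[[0,-0.001,0.02,0,0,0,0.5],[0,-0.001,0.05,0,0,0,0.5],[0,-0.001,0.072,0,0,0,0.5],[0,-0.001,0.085,0,0,0,0.5],[0,-0.001,0.092,0,0,0,0.5],[0,-0.001,0.095,0,0,0,0.5],[0,-0.001,0.095,0,0,0,0.5],[0,-0.001,0.095,0,0,0,0.5]]]}}

```text
t: 19.87
eef_pos: [0.5105, -0.2442, 0.0167]
tool_rot: [-0.0, 0.128, 0.992, 0.001]
contact_force: [-2.7, 3.0, 7.2]
gripper_width: 0.738
grasp_force: 34.3
```

```bash
python3 -c "
from h import *
go([.511,-.245,.016])"
```

```text
t 19.87 [ 0.5105 -0.2442  0.0167] zaxis [ 0.     0.002 -1.   ] yaxis [0.2546 0.967  0.0019] q [ 0.076   0.5661  0.3403  1.9747 -0.3034  0.6503  1.924 ] F [-2.7426  3.0469  7.2364] 0.7378633000763205 34.32064667344093
shift [-0.0006 -0.0007  0.0006]
```

Emit:
{"name": "servo_tool", "arguments": {"motion": [[[0,0,0,0,0,0,0.5],[0,0,0,0,0,0,0.85],[0,0,0,0,0,0,1],[0,0,0,0,0,0,1],[0,0,0,0,0,0,1],[0,0,0,0,0,0,1],[0,0,-0.01,0,0,0,1],[0,0,-0.03,0,0,0,1],[0,0,-0.06,0,0,0,1],[0,0,-0.09,0,0,0,1],[0,0,-0.11,0,0,0,1],[0,0,-0.11,0,0,0,1],[0,0,-0.11,0,0,0,1]]]}}

```text
t: 20.95
eef_pos: [0.511, -0.2461, 0.1271]
tool_rot: [0.002, 0.129, 0.992, -0.0]
contact_force: [0.3, 0.1, -0.7]
gripper_width: 0.998
grasp_force: 0.0
```

```bash
python3 - <<'E'
from h import *
from station import bot
go([.5785,-.4067,.034])
c=bot.read_camera("wrist");im=c["img"][:,:,::-1].copy()
for z,r,k in((.035,.048,(0,255,0)),(.064,.033,(255,255,0))):
    P=np.array([[.511+r*np.cos(a),-.245+r*np.sin(a),z] for a in A]);cv2.polylines(im,[np.int32(proj(c,P))],True,k)
P=np.array([[.5785+.019*np.cos(a),-.4067+.019*np.sin(a),.084] for a in A]);cv2.polylines(im,[np.int32(proj(c,P))],True,(0,255,0))
cv2.imwrite("pics/w8.png",im)
E
```

```text
t 20.95 [ 0.511  -0.2461  0.1271] zaxis [ 0.0031 -0.0007 -1.    ] yaxis [0.2561 0.9667 0.0001] q [ 0.0092  0.4048  0.4206  1.9141 -0.214   0.863   1.851 ] F [ 0.3449  0.1405 -0.747 ] 0.9978315141840557 0.0
shift [-0.1061 -0.138   0.0934]
```

View pics/w8.png

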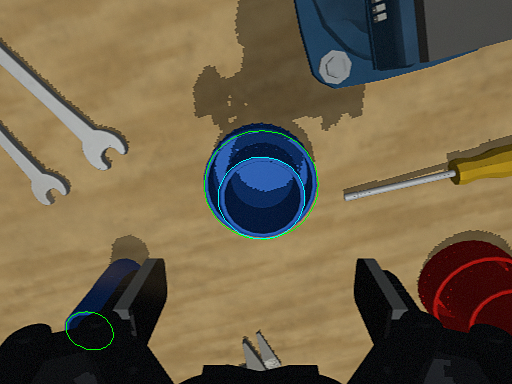

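The blue large pot stands centred in its dish at (262,197), and the small pot's rim at (90,330) is where predicted. Next is the last pot.

Emit:
{"name": "servo_tool", "arguments": {"motion": [[[-0.106,-0.138,0,0,0,0,1],[-0.106,-0.138,0,0,0,0,1],[-0.106,-0.138,0,0,0,0,1],[-0.106,-0.138,0,0,0,0,1],[-0.106,-0.138,0,0,0,0,1],[-0.106,-0.138,0,0,0,0,1],[-0.106,-0.138,0,0,0,0,1],[-0.106,-0.138,0,0,0,0,1],[-0.106,-0.138,0.03,0,0,0,1],[-0.106,-0.138,0.06,0,0,0,1],[-0.106,-0.138,0.08,0,0,0,1],[-0.106,-0.138,0.093,0,0,0,1],[-0.106,-0.138,0.093,0,0,0,1],[-0.106,-0.138,0.093,0,0,0,0.7],[-0.106,-0.138,0.093,0,0,0,0.2],[-0.106,-0.138,0.093,0,0,0,0.2],[-0.106,-0.138,0.093,0,0,0,0.2],[-0.106,-0.138,0.093,0,0,0,0.2],[-0.106,-0.138,0.093,0,0,0,0.2],[-0.106,-0.138,0.093,0,0,0,0.2]]], "grip_force": 25}}

```text
t: 22.67
eef_pos: [0.5782, -0.4069, 0.0341]
tool_rot: [0.001, 0.129, 0.992, -0.0]
contact_force: [-1.1, 1.0, 6.0]
gripper_width: 0.403
grasp_force: 24.8
```

Emit:
{"name": "servo_tool", "arguments": {"motion": [[[0,0,0,0,0,0,0.2],[0,0,0,0,0,0,0.2],[0,0,0,0,0,0,0.2]]]}}

```text
t: 22.92
eef_pos: [0.5782, -0.4069, 0.034]
tool_rot: [0.001, 0.129, 0.992, -0.0]
contact_force: [-0.4, 1.7, 6.7]
gripper_width: 0.409
grasp_force: 24.8
```

```bash
python3 -c "
from h import *
go([.511,-.245,.034])"
```

```text
t 22.92 [ 0.5782 -0.4069  0.034 ] zaxis [ 0.0022 -0.001  -1.    ] yaxis [ 0.2562  0.9666 -0.0004] q [ 0.2786  0.7293  0.3731  1.6128 -0.327   0.8592  2.0916] F [-0.3841  1.7076  6.7064] 0.40944764151480423 24.824591847136617
shift [ 0.1064  0.1393 -0.0003]
```

Emit:
{"name": "servo_tool", "arguments": {"motion": [[[0,0,-0.01,0,0,0,0.2],[0,0,-0.03,0,0,0,0.2],[0,0,-0.06,0,0,0,0.2],[0,0,-0.09,0,0,0,0.2],[0,0,-0.1,0,0,0,0.2],[0.01,0.013,-0.1,0,0,0,0.2],[0.027,0.035,-0.1,0,0,0,0.2],[0.046,0.06,-0.1,0,0,0,0.2],[0.065,0.085,-0.1,0,0,0,0.2],[0.084,0.11,-0.1,0,0,0,0.2],[0.099,0.13,-0.1,0,0,0,0.2],[0.106,0.139,-0.1,0,0,0,0.2],[0.106,0.139,-0.1,0,0,0,0.2],[0.106,0.139,-0.1,0,0,0,0.2],[0.106,0.139,-0.1,0,0,0,0.2],[0.106,0.139,-0.1,0,0,0,0.2]]]}}

```text
t: 24.25
eef_pos: [0.5107, -0.2465, 0.1325]
tool_rot: [0.0, 0.13, 0.992, -0.001]
contact_force: [0.2, 0.2, -0.1]
gripper_width: 0.406
grasp_force: 25.3
```

```bash
python3 - <<'E'
from h import *
from station import bot
go([.511,-.245,.043])
c=bot.read_camera("wrist");im=c["img"][:,:,::-1].copy()
for z,r,k in((.064,.033,(255,255,0)),(.184,.019,(0,255,0))):
    P=np.array([[.511+r*np.cos(a),-.245+r*np.sin(a),z] for a in A]);cv2.polylines(im,[np.int32(proj(c,P))],True,k)
cv2.imwrite("pics/w9.png",im)
E
```

```text
t 24.25 [ 0.5107 -0.2465  0.1325] zaxis [ 0.0005 -0.0011 -1.    ] yaxis [ 0.2577  0.9662 -0.001 ] q [ 0.0015  0.3995  0.4303  1.9085 -0.2116  0.8769  1.8481] F [ 0.2485  0.1853 -0.0552] 0.40603220284177693 25.282382243312895
shift [0.0001 0.0016 0.0895]
```

View pics/w9.png

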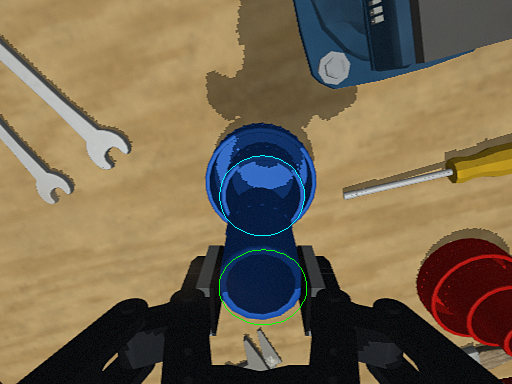

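The small pot is held upright above the blue large pot, with its rim at about (260,286) and the mouth at (263,196). Both match the prediction, so I'll lower it. That was picture 14, so further checks will be numeric.

Emit:
{"name": "servo_tool", "arguments": {"motion": [[[0,0,0,0,0,0,0.2],[0,0,0.01,0,0,0,0.2],[0,0,0.03,0,0,0,0.2],[0,0,0.05,0,0,0,0.2],[0,0,0.07,0,0,0,0.2],[0,0,0.08,0,0,0,0.2],[0,0,0.085,0,0,0,0.2],[0,0,0.088,0,0,0,0.2],[0,0,0.09,0,0,0,0.2],[0,0,0.09,0,0,0,0.2],[0,0,0.09,0,0,0,0.2]]]}}

```text
t: 25.22
eef_pos: [0.511, -0.245, 0.0432]
tool_rot: [0.001, 0.129, 0.992, -0.0]
contact_force: [-0.0, 0.3, -1.1]
gripper_width: 0.407
grasp_force: 25.3
```

```bash
python3 -c "
from h import *
go([.511,-.245,.042])"
```

```text
t 25.22 [ 0.511  -0.245   0.0432] zaxis [ 0.0014 -0.0004 -1.    ] yaxis [ 0.256   0.9667 -0.    ] q [ 0.0512  0.5263  0.3716  1.9653 -0.2876  0.6992  1.9104] F [-0.0261  0.3105 -1.0946] 0.40687517837588283 25.286331209354103
shift [-0.      0.      0.0012]
```

Emit:
{"name": "servo_tool", "arguments": {"motion": [[[0,0,0.001,0,0,0,0.2],[0,0,0.002,0,0,0,0.2],[0,0,0.002,0,0,0,0.2],[0,0,0.002,0,0,0,0.55],[0,0,0.002,0,0,0,0.7],[0,0,0.002,0,0,0,0.7],[0,0,0.002,0,0,0,0.7],[0,0,-0.01,0,0,0,0.7],[0,0,-0.03,0,0,0,0.7],[0,0,-0.06,0,0,0,0.7],[0,0,-0.09,0,0,0,1],[0,0,-0.12,0,0,0,1],[0,0,-0.14,0,0,0,1],[0,0,-0.14,0,0,0,1],[0,0,-0.14,0,0,0,1],[0,0,-0.14,0,0,0,1]]]}}

```text
t: 26.55
eef_pos: [0.5098, -0.2444, 0.1821]
tool_rot: [-0.0, 0.129, 0.992, 0.0]
contact_force: [-0.5, 0.2, 0.6]
gripper_width: 1.001
grasp_force: 0.0
```

```bash
python3 - <<'E'
from h import *
from station import bot
go([.511,-.245,.2])
# mask-vs-model overlap of each finished nest, wrist (blue) and scene (red)
for n,col,xy in(("wrist",'blue',(.511,-.245)),("wrist",'red',(.6765,-.0676)),("scene",'red',(.6765,-.0676)),("scene",'blue',(.511,-.245))):
    c=bot.read_camera(n);m=mask(c,col)
    f=np.zeros(m.shape,np.uint8)
    for k,z in(('dish',0),('large',.004),('small',.008)): cv2.fillConvexPoly(f,np.int32(np.round(hull(c,xy,k,z))),1)
    reg=cv2.dilate(f,np.ones((15,15)));cl=cv2.morphologyEx(m*reg,cv2.MORPH_CLOSE,np.ones((9,9)))
    print(n,col,'IoU',(f&cl).sum()/max((f|cl).sum(),1),f.sum())
E
```

```text
t 26.55 [ 0.5098 -0.2444  0.1821] zaxis [-0.0007  0.0004 -1.    ] yaxis [0.2558 0.9667 0.0003] q [-0.0259  0.3367  0.4551  1.8663 -0.1761  0.9788  1.818 ] F [-0.4827  0.1801  0.6227] 1.0009257011598809 0.0
shift [-0.0013 -0.0003 -0.0179]
wrist blue IoU 0.9206711409395973 7327
wrist red IoU 0.9417354338584646 7989
scene red IoU 0.8095667870036101 1108
scene blue IoU 0.8758434547908233 1482
```

The silhouettes match both finished nests, the gripper is clear and nothing is touching it. Handing in.

```bash
python3 -c "
from station import bot
print(bot.hand_in())"
```

```text
the job is handed in; nothing more can be done
None
```

Both sets are nested upright in their dishes, red first and then blue, and the job was handed in at about 27 s; the blue small pot's final placing was checked only by outline overlap in the images, because the 14-picture limit was used up.

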